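# Sort tired bag clips by feel

### The job

The three bag clips look alike, but some have lost their spring. Feel which by pressing down their raised thumb ends, then slide every weak clip across the worktop, without lifting it, all the way into the open-fronted tray behind, and leave the firm ones lying where they are. Do not shift the tea box, the mug or the fish tin.

Things in the scene. Friction and masses are not known exactly. Their poses are not given: they have to be found in the camera images.
- clip_a_mid (a point): Centre of a white plastic bag clip, 25 mm above the underside of its base, a bar 124 mm long (y), 34 wide (x), 18 high that lies flat. Over it a lever is hinged between cheeks 37 mm high; the jaw half lies on the base towards -y, the thumb half rises towards +y. About 0.1 kg. Clips differ only in spring; the letter tells nothing; at least one is weak, at least one firm.
- clip_a_thumb (a point): Top of the rib across that clip's thumb end, its highest place: at rest 55 mm from the centre towards the clip's +y, 52 mm above the worktop, 22 mm wide (x). Pressed here, a firm clip starts to give at about 9 N (16 N fully down), a weak one at about 2 N (5 N fully down); full travel is 15 mm and it springs back.
- clip_b_mid (a point): Centre of a white plastic bag clip, 25 mm above the underside of its base, a bar 124 mm long (y), 34 wide (x), 18 high that lies flat. Over it a lever is hinged between cheeks 37 mm high; the jaw half lies on the base towards -y, the thumb half rises towards +y. About 0.1 kg. Clips differ only in spring; the letter tells nothing; at least one is weak, at least one firm.
- clip_b_thumb (a point): Top of the rib across that clip's thumb end, its highest place: at rest 55 mm from the centre towards the clip's +y, 52 mm above the worktop, 22 mm wide (x). Pressed here, a firm clip starts to give at about 9 N (16 N fully down), a weak one at about 2 N (5 N fully down); full travel is 15 mm and it springs back.
- clip_c_mid (a point): Centre of a white plastic bag clip, 25 mm above the underside of its base, a bar 124 mm long (y), 34 wide (x), 18 high that lies flat. Over it a lever is hinged between cheeks 37 mm high; the jaw half lies on the base towards -y, the thumb half rises towards +y. About 0.1 kg. Clips differ only in spring; the letter tells nothing; at least one is weak, at least one firm.
- clip_c_thumb (a point): Top of the rib across that clip's thumb end, its highest place: at rest 55 mm from the centre towards the clip's +y, 52 mm above the worktop, 22 mm wide (x). Pressed here, a firm clip starts to give at about 9 N (16 N fully down), a weak one at about 2 N (5 N fully down); full travel is 15 mm and it springs back.
- tray: Fixed low pale-wood tray behind the clips, three-sided: open towards the robot, no front lip or raised floor. Inside 600 mm wide (y) and 72 mm deep (x); walls 24 mm high, 8 mm thick. Origin: middle of the inner floor, at worktop height; x points to the back wall, whose inner face is at x = +36 mm; the open front edge is at x = -36 mm.
- tea_box: Dark tea box, bystander, 63 x 112 mm, 76 mm high, standing; origin at the centre of its underside.
- mug: Mug, bystander, 90 x 130 mm with its handle, 105 mm high; origin under the middle of it.
- fish_tin: Flat round fish tin, bystander, 86 mm across, 40 mm high; origin at the centre of its underside.
Mind the look-alikes: they are no part of the job. What is shaped like the part that bears clip_c_mid but green is not meant.

How it is judged:
On the way:
1. the thumb end of a weak clip has been pressed down (by 5 mm or more) ((z of clip_a_thumb in the frame of clip_a_mid below 0.0225 m or z of clip_c_thumb in the frame of clip_c_mid below 0.0225 m)), for 0.05 s.
At the end, for the whole second after the job is handed in: Every weak clip lies inside the tray (its centre at least 12 mm behind the open front edge, within the side walls, lengthwise to the tray within 0.4 rad); every firm clip is within 40 mm of where it lay; all clips are flat on their bases (tilt under 0.15 rad) and at rest (x of clip_a_mid in the frame of tray between -0.024 and 0.036 m and y of clip_a_mid in the frame of tray between -0.29 and 0.29 m and angle between the y axis of each of clip_a_mid, clip_c_mid and the y axis of tray, either way round below 0.4 rad and x of clip_c_mid in the frame of tray between -0.024 and 0.036 m and y of clip_c_mid in the frame of tray between -0.29 and 0.29 m and distance of clip_b_mid from where it was at the start of the episode below 0.04 m and angle between each of clip_a_mid, clip_b_mid, clip_c_mid's own z axis and vertical below 0.15 rad and linear speed of each of clip_a, clip_b, clip_c below 0.02 m/s); the robot touches nothing.
It fails at once if the tea box is shifted by more than 30 mm (distance of tea_box from where it was at the start of the episode above 0.03 m).
It fails at once if the mug is shifted by more than 30 mm (distance of mug from where it was at the start of the episode above 0.03 m).
It fails at once if the fish tin is shifted by more than 30 mm (distance of fish_tin from where it was at the start of the episode above 0.03 m).
It fails at once if a clip is lifted off the worktop by more than 30 mm (height (world z) of any of clip_a_mid, clip_b_mid, clip_c_mid above 0.055 m).
It also fails if it takes over 50 s, if anything falls off the work surface, if the arm or the gripper's body presses on something with over 40 N, if the wrist force passes 120 N, or if a joint passes its speed limit or range.

### The arm

A 6-joint arm with a two-finger parallel gripper is mounted at the origin on a cart in front of the work surface, level with it; the furniture and walls round the work are solid. World frame = base frame: x ahead of the robot, y to its left, z up, the work surface at z = 0. Lengths are in m, angles in rad, forces in N, time in s.
With the tool pointing down it reaches from about 0.325 to 0.75 m from the base axis. Payload 7.6 kg.
Tool frame: the origin (TCP) lies on the centre line of the jaws, within the pads' length; the fingertips stand 17 mm ahead of it and the grasp point (between the pads) lies 2 mm behind it (r.tip_reach is the distance from the TCP to the fingertips, in m); x points along the fingers, y is the direction in which the jaws open and shut, and the axes are right-handed (so a half turn about x gives the same grasp; the last joint's range is limited). The gripper opens to 85 mm and grips with 20 to 120 N. Pads are 22 mm wide; open, the fingers measure 114 mm over their backs; the gripper's body (76 mm by 85 mm) begins 54 mm behind the grasp point. The pads swing forward as they close: fully open they stand 13 mm farther back than shut.
Start: joints at [1.254, 0.052, 1.401, -0, 1.689, -0.07], TCP at [0.128, 0.509, 0.248] pointing down, gripper open.
Joint ranges: [-2.9, 2.9], [-0.91, 2.17], [0.12, 2.37], [-1.06, 4.2], [0.26, 2.73], [-2.93, 2.93]. Speed limits (rad/s): [2.57, 2.57, 3.01, 3.14, 3.14, 3.14].

### API

Orientations are given as a rotation vector (axis times angle).
In Python, from workcell import r gives the robot as it stands. The module is installed in compiled form; this text tells all that it offers.
- The arm moves only by the tool servo_tool, never from a script. Its argument "series" is a list of rows, each an object of numbers: "claw": the finger opening in m, from 0 to 0.0854; "dx", "dy", "dz": the shift along the tool's x, y, z in m; "ax", "ay", "az": the turn, a rotation vector about the tool's x, y, z in degrees. In form: [{"claw": .., "dx": .., "dy": .., "dz": .., "ax": .., "ay": .., "az": ..}, ...]. A call has 1 to 10 rows; each row is the pose to reach, as a shift and turn from the pose commanded when the call began, along the tool's axes at that moment; what a row does not reach only later rows make up. A row lasts 1/8 s, in which the tool goes at most 62.5 mm and 10.7 degrees, less where a joint would pass 70% of its speed; a pose out of reach is approached as far as the arm can. A call with a gripper value outside its range is refused whole. The fingers move at their own pace and stop on an object; "newtons" is the grip in N (left out, the last holds). Time passes only in rows, so rows that repeat a pose let the fingers close. It gives the time, the measured TCP pose, the force and the opening at its end, in the units of the state.
- r.sense(): the state, without advancing time (a new reading comes with each control period).
- r.camera(name): name is "side" or "top"; returns a dict with "pixels" (400x640x3 uint8, red, green, blue), "z_map" (400x640 float32, m along the optical axis (not along the pixel's ray), 0 where there is no reading), "fx", "fy", "cx", "cy" (pixels), "pose" (4x4, takes a point from camera to world coordinates). Camera axes: x right, y down, z forward; pixel columns grow to the right and rows downward; lengths in m; the calibration is good to about 2 mm. A picture is of the moment at which its call begins.
- r.job_done(): hands the job in, once; it reports no verdict.
The state is a dict: "time": time; "joint_positions": joint angles; "qvel": joint speeds; "tau": joint torques, N m; "tcp_pos": TCP position; "ee_rot": TCP orientation; "force": force on the tool from outside, world axes, zero at the start; "torque": the same for the moment, N m; "width": finger opening in m.
Only numpy, scipy, OpenCV 4.12 (cv2) and the standard library are available. Lean on these libraries where they do the work, as an engineer would, in place of code of your own. Each camera call takes 0.05 s, during which the arm holds its last target. There are 200 camera calls.

## Working session

There is one attempt and no reset: what is moved stays moved. The work goes in short steps, Python scripts to look and compute and a tool call to move; the robot and the scene stay as the last step left them, time stands still between calls to the robot, and variables do not carry over. Pictures are saved under pics/ and viewed, on a budget of 10 in all, crops included, one or two more only if the job needs it, and the job is handed in when it is done.

Besides the shell and the picture viewer there is one more tool, called after "Request:" as name(argument=value, ...) on one line, values as JSON. servo_tool: Moves the arm, as the interface text tells. Its arguments: {"type":"object","properties":{"series":{"type":"array"},"newtons":{"type":"number"}},"required":["series"]}

```bash
mkdir -p pics; cat > h.py <<'E'
import numpy as np,cv2
from workcell import r
def cap(n):
    c=r.camera(n); np.savez(f'{n}.npz',**c); return c
def cloud(c):
    z=c['z_map'];v,u=np.indices(z.shape)
    P=np.stack([(u-c['cx'])/c['fx']*z,(v-c['cy'])/c['fy']*z,z,np.ones_like(z)],-1)@np.array(c['pose']).T
    P=P[...,:3];P[z==0]=np.nan;return P
E
python3 - <<'E'
from h import *
for n in('top','side'):
    c=cap(n);cv2.imwrite(f'pics/{n}0.png',c['pixels'][...,::-1]);print(n,c['fx'],np.round(c['pose'],3).tolist())
print(r.sense())
E
```

```text
top 429.2613057317245 [[-0.008, -0.99, 0.139, 0.318], [-1.0, 0.005, -0.018, 0.07], [0.017, -0.139, -0.99, 1.434], [0.0, 0.0, 0.0, 1.0]]
side 413.7602920913366 [[-0.961, -0.186, 0.204, 0.246], [-0.276, 0.602, -0.75, 1.108], [0.016, -0.777, -0.63, 0.93], [0.0, 0.0, 0.0, 1.0]]
{'time': 0.1, 'joint_positions': array([ 1.25371698e+00,  5.27813776e-02,  1.40161899e+00,  3.05939536e-05,
        1.68861416e+00, -7.03035239e-02]), 'qvel': array([-5.19706616e-04, -2.48345225e-04, -2.27376464e-03,  5.35874080e-04,
       -8.69523136e-04, -2.01168984e-07]), 'tau': array([ 1.55318216e-03, -3.82580209e+01, -3.60986674e+01, -3.60644037e-05,
        4.67084086e-03,  8.90548392e-06]), 'tcp_pos': array([0.12814114, 0.50886776, 0.24755478]), 'ee_rot': array([ 0.1926401 ,  1.56240436, -0.19482726]), 'force': array([ 1.32972451, -0.23065902, -0.71737877]), 'torque': array([-0.01418089,  0.01885966, -0.03808105]), 'width': 0.08513179655410588}
```

View pics/top0.png

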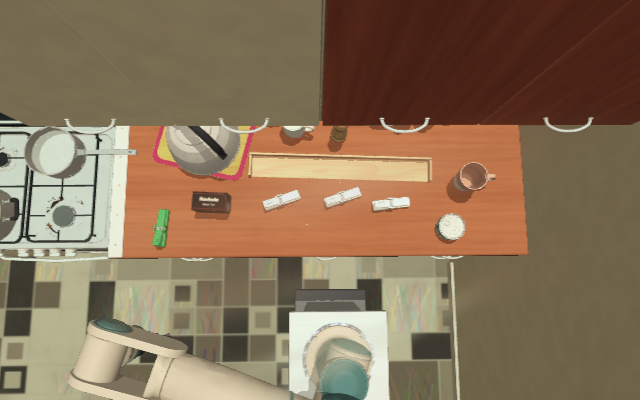

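View pics/side0.png

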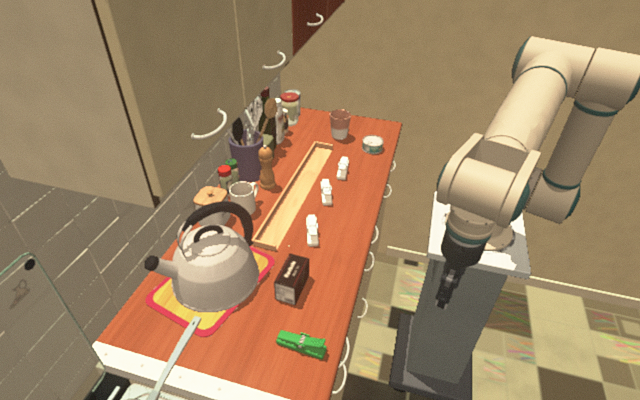

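The top view shows three white clips at about (281,200), (342,197) and (391,204), with the tray spanning (250–431, 155–181). The box is at (211,202), the tin at (451,227), the mug at (473,178) and the green look-alike at (161,228). The side view shows the same layout. Next I measure.

```bash
python3 - <<'E'
from h import *
c=dict(np.load('top.npz'));P=cloud(c);hsv=cv2.cvtColor(c['pixels'],cv2.COLOR_RGB2HSV)
m=((hsv[...,1]<70)&(hsv[...,2]>120)).astype(np.uint8);m[:185]=0;m[216:]=0;m[:,:255]=0;m[:,415:]=0
n,L,S,C=cv2.connectedComponentsWithStats(m)
for i in range(1,n):
    if S[i,4]<50: continue
    q=P[L==i];q=q[np.isfinite(q[:,2])]
    k=q[q[:,2]>0.006][:,:2].astype(np.float32)
    (ctr,sz,a)=cv2.minAreaRect(k);b=cv2.boxPoints((ctr,sz,a))
    e=max([b[1]-b[0],b[2]-b[1]],key=np.linalg.norm);e/=np.linalg.norm(e)
    if e[1]<0:e=-e
    t=(q[:,:2]-ctr)@e
    print('comp',C[i],'ctr',np.round(ctr,3),'sz',np.round(sz,3),'ydir deg from +y (pos->-x)',np.degrees(np.arctan2(-e[0],e[1])).round(1))
    for s in np.arange(-.065,.066,.013):
        w=q[abs(t-s)<.0065]
        if len(w):print('  ',round(s,3),np.percentile(w[:,2],[50,95]).round(3))
    w=q[q[:,2]>.044]; print('  high pts',len(w),w.mean(0).round(3))
# tray
for (u,v) in [(340,153),(340,158),(340,170),(340,180),(252,165),(430,170),(250,178),(432,180)]:
    print('px',u,v,P[v,u].round(3))
for nm,b in dict(box=(190,190,232,214),tin=(436,213,466,241),mug=(452,162,497,195)).items():
    q=P[b[1]:b[3],b[0]:b[2]].reshape(-1,3);q=q[q[:,2]>.02];print(nm,np.nanmin(q,0).round(3),np.nanmax(q,0).round(3))
q=P[115:160,240:440].reshape(-1,3);q=q[(q[:,2]>.05)&(q[:,2]<.5)];print('behind',np.nanmin(q,0))
E
```

```text
comp [342.0972973  196.61351351] ctr [ 0.525 -0.02 ] sz [0.036 0.122] ydir deg from +y (pos->-x) 20.4
   -0.065 [-0.003  0.016]
   -0.052 [0.026 0.03 ]
   -0.039 [0.029 0.033]
   -0.026 [0.03  0.035]
   -0.013 [0.031 0.035]
   -0.0 [0.034 0.041]
   0.013 [0.036 0.04 ]
   0.026 [0.04  0.046]
   0.039 [0.043 0.05 ]
   0.052 [0.047 0.053]
   0.065 [0.019 0.052]
  high pts 49 [0.509 0.024 0.049]
comp [281.07588076 199.54471545] ctr [0.517 0.183] sz [0.035 0.122] ydir deg from +y (pos->-x) 19.4
   -0.065 [0.014 0.019]
   -0.052 [0.026 0.029]
   -0.039 [0.027 0.033]
   -0.026 [0.029 0.036]
   -0.013 [0.031 0.036]
   -0.0 [0.034 0.043]
   0.013 [0.036 0.042]
   0.026 [0.038 0.046]
   0.039 [0.043 0.05 ]
   0.052 [0.046 0.052]
   0.065 [0.019 0.051]
  high pts 51 [0.502 0.225 0.048]
comp [390.68181818 203.13903743] ctr [ 0.502 -0.18 ] sz [0.035 0.121] ydir deg from +y (pos->-x) 6.3
   -0.065 [0.    0.026]
   -0.052 [0.027 0.033]
   -0.039 [0.027 0.033]
   -0.026 [0.029 0.035]
   -0.013 [0.032 0.037]
   -0.0 [0.036 0.039]
   0.013 [0.036 0.042]
   0.026 [0.04  0.048]
   0.039 [0.045 0.049]
   0.052 [0.046 0.054]
   0.065 [0.017 0.022]
  high pts 60 [ 0.497 -0.137  0.049]
px 340 153 [ 0.679 -0.016  0.002]
px 340 158 [ 0.662 -0.016 -0.003]
px 340 170 [ 0.62  -0.015 -0.001]
px 340 180 [ 0.586 -0.015 -0.004]
px 252 165 [0.638 0.284 0.002]
px 430 170 [ 0.613 -0.316  0.025]
px 250 178 [ 0.593  0.29  -0.   ]
px 432 180 [ 0.584 -0.33  -0.004]
box [0.473 0.353 0.021] [0.538 0.466 0.085]
tin [ 0.381 -0.418  0.02 ] [ 0.466 -0.332  0.046]
mug [ 0.534 -0.511  0.02 ] [ 0.622 -0.386  0.11 ]
behind [ 0.63027286 -0.03366628  0.05029977]
```

```bash
cat >> h.py <<'E'
from scipy.spatial.transform import Rotation as R
def goto(pos,yaw,s=None):
    """rows for tool down, tool y at yaw deg from world +y or -y (nearest)"""
    s=s or r.sense();R0=R.from_rotvec(s['ee_rot'])
    best=None
    for f in(0,180):
        a=np.radians(yaw+f);y=np.array([-np.sin(a),np.cos(a),0]);x=np.array([0,0,-1.])
        T=R.from_matrix(np.stack([x,y,np.cross(x,y)],1));d=(R0.inv()*T)
        if best is None or d.magnitude()<best.magnitude():best=d
    print('d mm',np.round(1e3*R0.inv().apply(np.array(pos)-s['tcp_pos']),1),'rot deg',np.round(np.degrees(best.as_rotvec()),1))
E
python3 - <<'E'
from h import *
c=dict(np.load('top.npz'));P=cloud(c)
M=R.from_rotvec(r.sense()['ee_rot']).as_matrix();print(M.round(3),r.tip_reach)
B=P[148:186,245:436].reshape(-1,3)
q=B[(B[:,2]>.012)&(B[:,2]<.034)]
ctr,sz,a=cv2.minAreaRect(q[:,:2].astype(np.float32));print(len(q),ctr,sz,a,cv2.boxPoints((ctr,sz,a)))
for y in(-.25,-.1,.05,.2):
    w=q[abs(q[:,1]-y)<.03];print(y,w[:,0].min().round(3),np.median(w[:,0]).round(3),w[:,0].max().round(3))
goto([.499,.235,.2],5)
E
```

```text
[[-0.     0.244  0.97 ]
 [-0.001  0.97  -0.244]
 [-1.    -0.001 -0.   ]] 0.017
670 (0.6301805377006531, -0.009421229362487793) (0.6286637187004089, 0.09004854410886765) 87.07576751708984 [[ 0.5691792  -0.32104686]
 [ 0.6591104  -0.3256407 ]
 [ 0.6911819   0.3022044 ]
 [ 0.60125065  0.30679825]]
-0.25 0.652 0.655 0.659
-0.1 0.657 0.66 0.668
0.05 0.661 0.666 0.672
0.2 0.667 0.67 0.675
d mm [  47.7 -174.9  426.5] rot deg [-19.1  -0.    0.1]
```

Request:
servo_tool(series=[{"claw": 0, "dx": 0, "dy": -0.02, "dz": 0.06, "ax": -8}, {"claw": 0, "dx": 0, "dy": -0.045, "dz": 0.115, "ax": -16}, {"claw": 0, "dx": 0, "dy": -0.07, "dz": 0.17, "ax": -24}, {"claw": 0, "dx": 0.02, "dy": -0.095, "dz": 0.22, "ax": -30}, {"claw": 0, "dx": 0.05, "dy": -0.12, "dz": 0.28, "ax": -30}, {"claw": 0, "dx": 0.08, "dy": -0.145, "dz": 0.34, "ax": -30}, {"claw": 0, "dx": 0.11, "dy": -0.16, "dz": 0.395, "ax": -30}, {"claw": 0, "dx": 0.13, "dy": -0.175, "dz": 0.4265, "ax": -30}, {"claw": 0, "dx": 0.15, "dy": -0.175, "dz": 0.4265, "ax": -30}, {"claw": 0, "dx": 0.15, "dy": -0.175, "dz": 0.4265, "ax": -30}])

```text
invalid input at $.series[0]: expected keys claw, dx, dy, dz, ax, ay, az
```

```bash
python3 - <<'E'
from h import *
s=r.sense();print(s['time'],s['tcp_pos'],s['force'],s['width']);goto([.499,.235,.07],15)
c=cap('side');cv2.imwrite('pics/side1.png',cv2.resize(c['pixels'][150:300,230:430,::-1],(800,600)))
E
```

```text
0.1 [0.12814114 0.50886776 0.24755478] [ 1.32972451 -0.23065902 -0.71737877] 0.08513179655410588
d mm [ 177.7 -174.7  426.5] rot deg [-29.1  -0.    0.1]
```

View pics/side1.png

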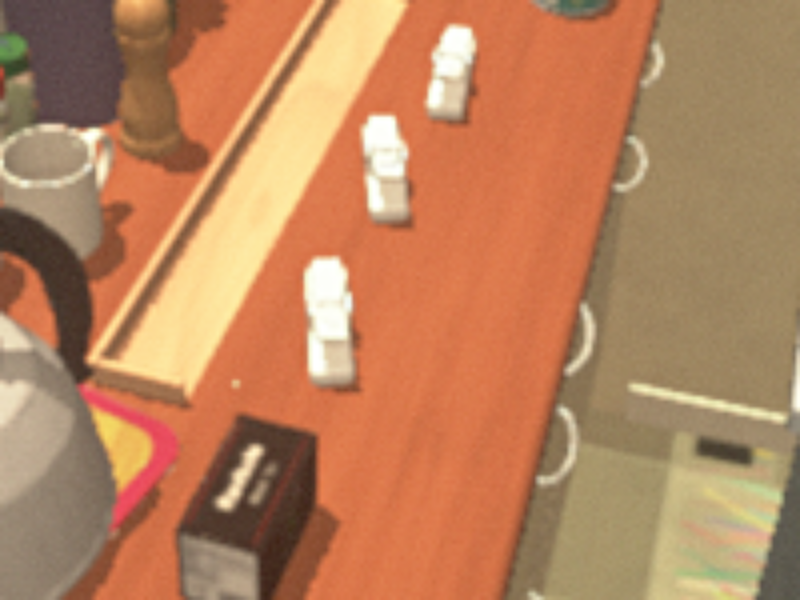

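The arm didn't move: the call was refused because every row needs all its keys. The picture shows the three clips untouched at crop (330,320), (385,170) and (452,72). I'll resend with full rows.

Request:
servo_tool(series=[{"claw": 0, "dx": 0, "dy": -0.02, "dz": 0.06, "ax": -8, "ay": 0, "az": 0}, {"claw": 0, "dx": 0, "dy": -0.045, "dz": 0.115, "ax": -16, "ay": 0, "az": 0}, {"claw": 0, "dx": 0, "dy": -0.07, "dz": 0.17, "ax": -24, "ay": 0, "az": 0}, {"claw": 0, "dx": 0.02, "dy": -0.095, "dz": 0.22, "ax": -29, "ay": 0, "az": 0}, {"claw": 0, "dx": 0.04, "dy": -0.12, "dz": 0.28, "ax": -29, "ay": 0, "az": 0}, {"claw": 0, "dx": 0.07, "dy": -0.145, "dz": 0.335, "ax": -29, "ay": 0, "az": 0}, {"claw": 0, "dx": 0.1, "dy": -0.16, "dz": 0.39, "ax": -29, "ay": 0, "az": 0}, {"claw": 0, "dx": 0.12, "dy": -0.175, "dz": 0.4265, "ax": -29, "ay": 0, "az": 0}, {"claw": 0, "dx": 0.14, "dy": -0.175, "dz": 0.4265, "ax": -29, "ay": 0, "az": 0}, {"claw": 0, "dx": 0.14, "dy": -0.175, "dz": 0.4265, "ax": -29, "ay": 0, "az": 0}])

```text
time: 1.4
tcp_pos: [0.4981, 0.2344, 0.1061]
ee_rot: [-0.204, 1.566, 0.202]
force: [0.2, 0.4, 0.6]
width: 0.0001
```

```bash
python3 - <<'E'
from h import *
s=r.sense();print(s['time'],s['tcp_pos'],s['force'],s['width']);goto([.499,.235,.07],15)
c=cap('side');cv2.imwrite('pics/side2.png',cv2.resize(c['pixels'][150:300,230:430,::-1],(800,600)))
E
```

```text
1.4 [0.49813642 0.23441053 0.10609624] [0.19345745 0.38689153 0.6040446 ] 8.926924787566749e-05
d mm [36.1  0.4  1.2] rot deg [-0.2 -0.3  0. ]
```

View pics/side2.png

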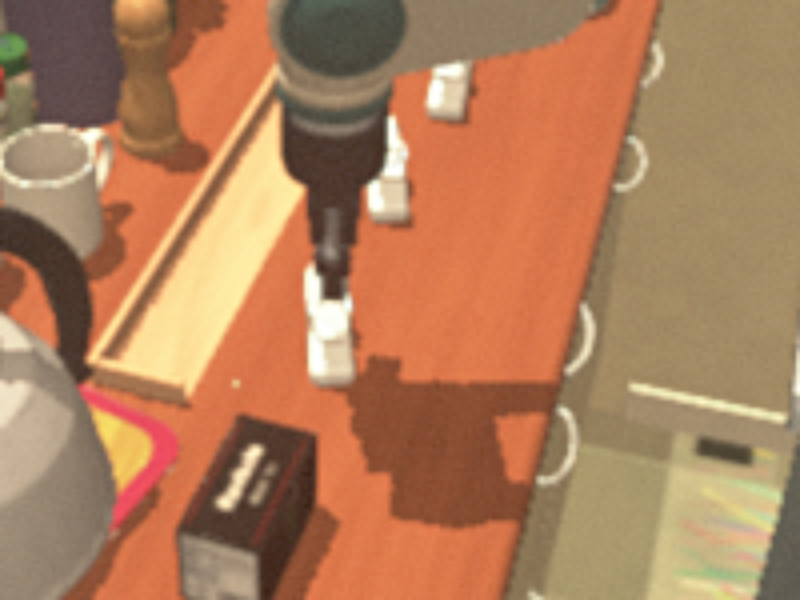

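The fingers are shut above the left clip's thumb end, with the tip at crop (335,295). I'll press about 8 mm.

Request:
servo_tool(series=[{"claw": 0, "dx": 0.025, "dy": 0, "dz": 0, "ax": 0, "ay": 0, "az": 0}, {"claw": 0, "dx": 0.036, "dy": 0, "dz": 0, "ax": 0, "ay": 0, "az": 0}, {"claw": 0, "dx": 0.041, "dy": 0, "dz": 0, "ax": 0, "ay": 0, "az": 0}, {"claw": 0, "dx": 0.046, "dy": 0, "dz": 0, "ax": 0, "ay": 0, "az": 0}, {"claw": 0, "dx": 0.046, "dy": 0, "dz": 0, "ax": 0, "ay": 0, "az": 0}, {"claw": 0, "dx": 0.046, "dy": 0, "dz": 0, "ax": 0, "ay": 0, "az": 0}])

```text
time: 2.2
tcp_pos: [0.4996, 0.2357, 0.0632]
ee_rot: [-0.203, 1.559, 0.204]
force: [-1.1, 2.6, 4.5]
width: -0.0001
```

Request:
servo_tool(series=[{"claw": 0, "dx": 0.004, "dy": 0, "dz": 0, "ax": 0, "ay": 0, "az": 0}, {"claw": 0, "dx": 0.005, "dy": 0, "dz": 0, "ax": 0, "ay": 0, "az": 0}, {"claw": 0, "dx": 0.005, "dy": 0, "dz": 0, "ax": 0, "ay": 0, "az": 0}])

```text
time: 2.58
tcp_pos: [0.4993, 0.2353, 0.0575]
ee_rot: [-0.203, 1.561, 0.204]
force: [-0.8, 4.1, 4.2]
width: 0.0001
```

```bash
python3 - <<'E'
from h import *
s=r.sense();print(s['time'],s['tcp_pos'],s['force'],s['torque']);goto([.506,.0315,.1],15)
c=cap('side');cv2.imwrite('pics/side3.png',cv2.resize(c['pixels'][180:260,280:380,::-1],(800,600)))
E
```

```text
2.575 [0.49927047 0.23532782 0.05748111] [-0.83026214  4.12537152  4.17995378] [ 0.69034255  0.03363398 -0.00766895]
d mm [ -42.6 -198.7  -45.7] rot deg [-0.1  0.  -0. ]
```

View pics/side3.png

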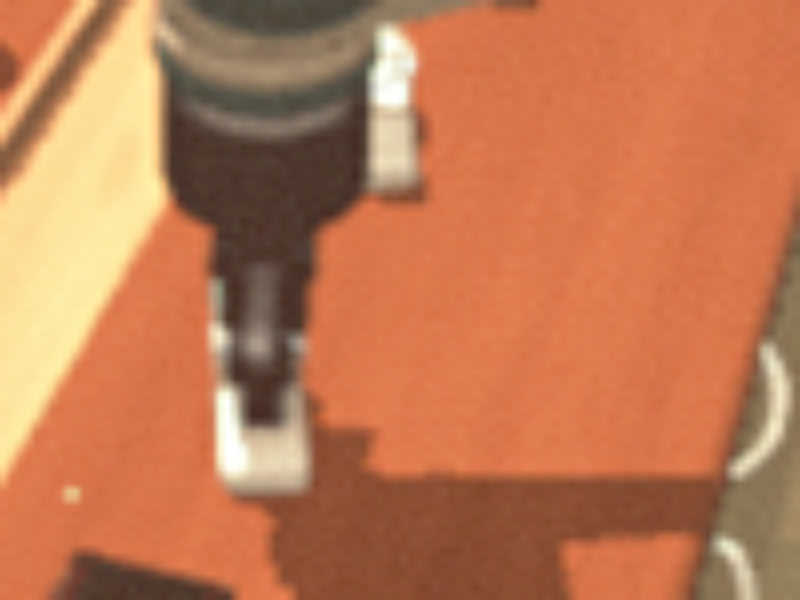

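The tip on the left clip's thumb end (crop (262,400)) is about 11 mm down at only about 4 N, which means weak. Middle clip next.

Request:
servo_tool(series=[{"claw": 0, "dx": -0.04, "dy": 0, "dz": 0, "ax": 0, "ay": 0, "az": 0}, {"claw": 0, "dx": -0.045, "dy": -0.05, "dz": -0.012, "ax": 0, "ay": 0, "az": 0}, {"claw": 0, "dx": -0.045, "dy": -0.1, "dz": -0.024, "ax": 0, "ay": 0, "az": 0}, {"claw": 0, "dx": -0.045, "dy": -0.15, "dz": -0.036, "ax": 0, "ay": 0, "az": 0}, {"claw": 0, "dx": -0.045, "dy": -0.199, "dz": -0.046, "ax": 0, "ay": 0, "az": 0}, {"claw": 0, "dx": -0.03, "dy": -0.199, "dz": -0.046, "ax": 0, "ay": 0, "az": 0}, {"claw": 0, "dx": -0.03, "dy": -0.199, "dz": -0.046, "ax": 0, "ay": 0, "az": 0}])

```text
time: 3.5
tcp_pos: [0.5041, 0.031, 0.0851]
ee_rot: [-0.203, 1.566, 0.203]
force: [-0.7, 0.7, -0.2]
width: -0.0003
```

```bash
python3 - <<'E'
from h import *
s=r.sense();print(s['time'],s['tcp_pos'],s['force'],s['torque']);goto([.506,.0315,.061],15)
E
```

```text
3.5 [0.50414048 0.03096456 0.08508435] [-0.69069631  0.73904279 -0.16234775] [ 0.03934105 -0.00273771 -0.00177728]
d mm [24.1  0.   2. ] rot deg [-0.2 -0.3 -0.1]
```

Request:
servo_tool(series=[{"claw": 0, "dx": 0.014, "dy": 0, "dz": 0.002, "ax": 0, "ay": 0, "az": 0}, {"claw": 0, "dx": 0.019, "dy": 0, "dz": 0.002, "ax": 0, "ay": 0, "az": 0}, {"claw": 0, "dx": 0.024, "dy": 0, "dz": 0.002, "ax": 0, "ay": 0, "az": 0}, {"claw": 0, "dx": 0.028, "dy": 0, "dz": 0.002, "ax": 0, "ay": 0, "az": 0}, {"claw": 0, "dx": 0.028, "dy": 0, "dz": 0.002, "ax": 0, "ay": 0, "az": 0}, {"claw": 0, "dx": 0.028, "dy": 0, "dz": 0.002, "ax": 0, "ay": 0, "az": 0}])

```text
time: 4.25
tcp_pos: [0.5078, 0.0317, 0.0597]
ee_rot: [-0.203, 1.56, 0.204]
force: [-0.6, 3.1, 4.2]
width: -0.0
```

```bash
python3 - <<'E'
from h import *
s=r.sense();print(s['time'],s['tcp_pos'],s['force'],s['torque']);goto([.496,-.125,.085],6)
E
```

```text
4.25 [0.50782763 0.03166923 0.05969144] [-0.64569138  3.07868128  4.22943698] [0.58790072 0.10458956 0.02504393]
d mm [ -25.3 -148.4  -51.6] rot deg [ 8.9  0.  -0. ]
```

The middle clip is about 9 mm down at 4.2 N, so it's weak too. Now the right clip.

Request:
servo_tool(series=[{"claw": 0, "dx": -0.035, "dy": 0, "dz": 0, "ax": 0, "ay": 0, "az": 0}, {"claw": 0, "dx": -0.04, "dy": -0.05, "dz": -0.017, "ax": 4, "ay": 0, "az": 0}, {"claw": 0, "dx": -0.04, "dy": -0.1, "dz": -0.034, "ax": 9, "ay": 0, "az": 0}, {"claw": 0, "dx": -0.04, "dy": -0.148, "dz": -0.051, "ax": 9, "ay": 0, "az": 0}, {"claw": 0, "dx": -0.025, "dy": -0.148, "dz": -0.051, "ax": 9, "ay": 0, "az": 0}, {"claw": 0, "dx": -0.025, "dy": -0.148, "dz": -0.051, "ax": 9, "ay": 0, "az": 0}])

```text
time: 5.0
tcp_pos: [0.495, -0.1244, 0.0825]
ee_rot: [-0.079, 1.573, 0.081]
force: [0.3, 0.5, 0.2]
width: -0.0003
```

```bash
python3 - <<'E'
from h import *
s=r.sense();print(s['time'],s['tcp_pos'],s['force'],s['torque']);goto([.496,-.125,.062],6)
E
```

```text
5.0 [ 0.49502864 -0.12435395  0.08247519] [0.32059631 0.45943373 0.24967375] [0.04392201 0.00494337 0.00288597]
d mm [20.5 -0.8  1. ] rot deg [-0.2 -0.2 -0.1]
```

Request:
servo_tool(series=[{"claw": 0, "dx": 0.012, "dy": 0, "dz": 0.001, "ax": 0, "ay": 0, "az": 0}, {"claw": 0, "dx": 0.016, "dy": 0, "dz": 0.001, "ax": 0, "ay": 0, "az": 0}, {"claw": 0, "dx": 0.02, "dy": 0, "dz": 0.001, "ax": 0, "ay": 0, "az": 0}, {"claw": 0, "dx": 0.023, "dy": 0, "dz": 0.001, "ax": 0, "ay": 0, "az": 0}, {"claw": 0, "dx": 0.023, "dy": 0, "dz": 0.001, "ax": 0, "ay": 0, "az": 0}])

```text
time: 5.62
tcp_pos: [0.4981, -0.1221, 0.0629]
ee_rot: [-0.08, 1.568, 0.084]
force: [-4.1, 8.5, 13.8]
width: 0.0004
```

```bash
python3 - <<'E'
from h import *
s=r.sense();print(s['time'],s['tcp_pos'],s['force'],s['torque']);
for p in ([.46,-.02,.07],[.462,-.02,.03]):goto(p,20)
E
```

```text
5.625 [ 0.49806702 -0.12214389  0.06292474] [-4.09849658  8.50819719 13.82926005] [ 1.55291052  0.79809515 -0.0518207 ]
d mm [ -6.8 105.6 -27.2] rot deg [-14.    0.1  -0.1]
d mm [ 33.2 105.3 -25.3] rot deg [-14.    0.1  -0.1]
```

The right clip takes about 14 N at roughly 6–7 mm, so it's firm. The left and middle clips go to the tray. Next I rise, open and go behind the middle clip.

Request:
servo_tool(series=[{"claw": 0, "dx": -0.05, "dy": 0, "dz": 0, "ax": 0, "ay": 0, "az": 0}, {"claw": 0.085, "dx": -0.06, "dy": 0.05, "dz": -0.02, "ax": -4, "ay": 0, "az": 0}, {"claw": 0.085, "dx": -0.06, "dy": 0.105, "dz": -0.025, "ax": -4, "ay": 0, "az": 0}, {"claw": 0.085, "dx": -0.06, "dy": 0.105, "dz": -0.025, "ax": -4, "ay": 0, "az": 0}, {"claw": 0.085, "dx": -0.02, "dy": 0.105, "dz": -0.025, "ax": -4, "ay": 0, "az": 0}, {"claw": 0.085, "dx": 0.02, "dy": 0.105, "dz": -0.025, "ax": -4, "ay": 0, "az": 0}, {"claw": 0.085, "dx": 0.034, "dy": 0.105, "dz": -0.025, "ax": -4, "ay": 0, "az": 0}, {"claw": 0.085, "dx": 0.034, "dy": 0.105, "dz": -0.025, "ax": -4, "ay": 0, "az": 0}])

```text
time: 6.62
tcp_pos: [0.4615, -0.0226, 0.027]
ee_rot: [-0.135, 1.568, 0.135]
force: [0.1, -0.4, 0.6]
width: 0.0848
```

```bash
python3 - <<'E'
from h import *
s=r.sense();print(s['time'],s['tcp_pos'],s['force'],s['width'],r.tip_reach);goto([.465,-.02,.02],10)
c=cap('side');cv2.imwrite('pics/side4.png',cv2.resize(c['pixels'][140:260,270:430,::-1],(800,600)))
E
```

```text
6.625 [ 0.46148792 -0.02263415  0.02699298] [ 0.07285531 -0.44712152  0.56951178] 0.08479624492765268 0.017
d mm [7.  2.  3.9] rot deg [-0.1 -0.1 -0. ]
```

View pics/side4.png

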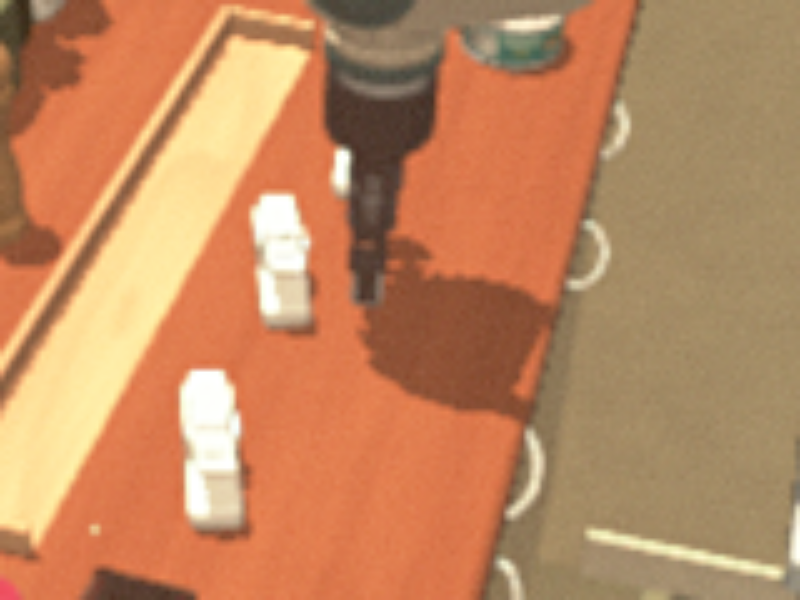

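The open fingers stand behind the middle clip (clip at crop (283,262), near tip at (368,300)). I'll feel down for the worktop.

Request:
servo_tool(series=[{"claw": 0.085, "dx": 0.004, "dy": 0.002, "dz": 0.003, "ax": 0, "ay": 0, "az": 0}, {"claw": 0.085, "dx": 0.008, "dy": 0.002, "dz": 0.003, "ax": 0, "ay": 0, "az": 0}, {"claw": 0.085, "dx": 0.01, "dy": 0.002, "dz": 0.003, "ax": 0, "ay": 0, "az": 0}, {"claw": 0.085, "dx": 0.01, "dy": 0.002, "dz": 0.003, "ax": 0, "ay": 0, "az": 0}])

```text
time: 7.18
tcp_pos: [0.4642, -0.02, 0.0172]
ee_rot: [-0.135, 1.567, 0.135]
force: [0.5, 0.8, 0.1]
width: 0.0847
```

Request:
servo_tool(series=[{"claw": 0.085, "dx": 0.004, "dy": 0, "dz": 0, "ax": 0, "ay": 0, "az": 0}, {"claw": 0.085, "dx": 0.007, "dy": 0, "dz": 0, "ax": 0, "ay": 0, "az": 0}, {"claw": 0.085, "dx": 0.007, "dy": 0, "dz": 0, "ax": 0, "ay": 0, "az": 0}])

```text
time: 7.55
tcp_pos: [0.464, -0.02, 0.0099]
ee_rot: [-0.135, 1.567, 0.135]
force: [-1.1, -0.2, -0.3]
width: 0.0851
```

```bash
python3 - <<'E'
from h import *
s=r.sense();print(s['time'],s['tcp_pos'],s['force'])
for x in(.5,.55,.602):goto([x,-.02,.011],-2)
E
```

```text
7.55 [ 0.46399409 -0.02001692  0.00990265] [-1.14742077 -0.23754463 -0.34236691]
d mm [-1.1 -6.1 35.5] rot deg [11.9 -0.  -0. ]
d mm [ -1.2 -14.7  84.7] rot deg [11.9 -0.  -0. ]
d mm [ -1.2 -23.6 136. ] rot deg [11.9 -0.  -0. ]
```

Request:
servo_tool(series=[{"claw": 0.085, "dx": 0, "dy": -0.002, "dz": 0.012, "ax": 1, "ay": 0, "az": 0}, {"claw": 0.085, "dx": 0, "dy": -0.004, "dz": 0.024, "ax": 3, "ay": 0, "az": 0}, {"claw": 0.085, "dx": 0, "dy": -0.006, "dz": 0.036, "ax": 4, "ay": 0, "az": 0}, {"claw": 0.085, "dx": 0, "dy": -0.008, "dz": 0.048, "ax": 6, "ay": 0, "az": 0}, {"claw": 0.085, "dx": 0, "dy": -0.01, "dz": 0.06, "ax": 7, "ay": 0, "az": 0}, {"claw": 0.085, "dx": 0, "dy": -0.0125, "dz": 0.072, "ax": 9, "ay": 0, "az": 0}, {"claw": 0.085, "dx": 0, "dy": -0.0145, "dz": 0.084, "ax": 10, "ay": 0, "az": 0}, {"claw": 0.085, "dx": 0, "dy": -0.0165, "dz": 0.096, "ax": 12, "ay": 0, "az": 0}, {"claw": 0.085, "dx": 0, "dy": -0.0185, "dz": 0.106, "ax": 12, "ay": 0, "az": 0}, {"claw": 0.085, "dx": 0, "dy": -0.0185, "dz": 0.106, "ax": 12, "ay": 0, "az": 0}])

```text
time: 8.8
tcp_pos: [0.5726, -0.0201, 0.0102]
ee_rot: [0.029, 1.57, -0.029]
force: [0.3, 0.4, -0.2]
width: 0.085
```

```bash
python3 - <<'E'
from h import *
s=r.sense();print(s['time'],s['tcp_pos'],s['force']);goto([.602,-.02,.011],-2)
c=cap('side');cv2.imwrite('pics/side5.png',cv2.resize(c['pixels'][140:260,240:400,::-1],(800,600)))
E
```

```text
8.8 [ 0.57257782 -0.02013885  0.01024173] [ 0.33821287  0.43790086 -0.20780254]
d mm [-0.7  1.2 29.4] rot deg [-0.1  0.  -0. ]
```

View pics/side5.png

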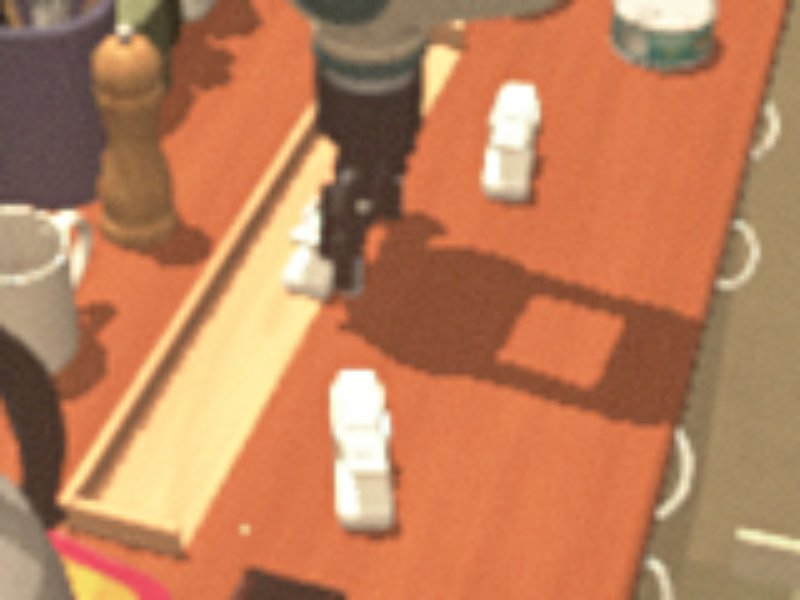

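The clip is square to the fingers and entering the tray at crop (310,260). I'll finish the push, then back off.

Request:
servo_tool(series=[{"claw": 0.085, "dx": 0, "dy": 0, "dz": 0.01, "ax": 0, "ay": 0, "az": 0}, {"claw": 0.085, "dx": 0, "dy": 0, "dz": 0.02, "ax": 0, "ay": 0, "az": 0}, {"claw": 0.085, "dx": 0, "dy": 0, "dz": 0.029, "ax": 0, "ay": 0, "az": 0}, {"claw": 0.085, "dx": 0, "dy": 0, "dz": 0.029, "ax": 0, "ay": 0, "az": 0}, {"claw": 0.085, "dx": 0, "dy": 0, "dz": 0, "ax": 0, "ay": 0, "az": 0}, {"claw": 0.085, "dx": -0.04, "dy": 0, "dz": -0.04, "ax": 0, "ay": 0, "az": 0}, {"claw": 0.085, "dx": -0.1, "dy": 0, "dz": -0.06, "ax": 0, "ay": 0, "az": 0}, {"claw": 0.085, "dx": -0.12, "dy": 0, "dz": -0.11, "ax": -4, "ay": 0, "az": 0}, {"claw": 0.085, "dx": -0.12, "dy": 0.05, "dz": -0.12, "ax": -12, "ay": 0, "az": 0}, {"claw": 0.085, "dx": -0.12, "dy": 0.1, "dz": -0.12, "ax": -12, "ay": 0, "az": 0}])

```text
time: 10.1
tcp_pos: [0.4552, 0.0851, 0.1312]
ee_rot: [-0.135, 1.564, 0.135]
force: [0.8, 0.5, -0.5]
width: 0.0852
```

```bash
python3 - <<'E'
from h import *
s=r.sense();print(s['time'],s['tcp_pos'],s['force'])
goto([.455,.182,.06],10);goto([.455,.182,.01],10)
E
```

```text
10.1 [0.45515369 0.08506381 0.13123688] [ 0.78843876  0.54286913 -0.49995611]
d mm [71.3 95.5 16.3] rot deg [-0.2  0.1  0. ]
d mm [121.3  95.5  16.1] rot deg [-0.2  0.1  0. ]
```

Request:
servo_tool(series=[{"claw": 0.085, "dx": 0.02, "dy": 0.05, "dz": 0.008, "ax": 0, "ay": 0, "az": 0}, {"claw": 0.085, "dx": 0.05, "dy": 0.0955, "dz": 0.016, "ax": 0, "ay": 0, "az": 0}, {"claw": 0.085, "dx": 0.09, "dy": 0.0955, "dz": 0.016, "ax": 0, "ay": 0, "az": 0}, {"claw": 0.085, "dx": 0.11, "dy": 0.0955, "dz": 0.016, "ax": 0, "ay": 0, "az": 0}, {"claw": 0.085, "dx": 0.12, "dy": 0.0955, "dz": 0.016, "ax": 0, "ay": 0, "az": 0}, {"claw": 0.085, "dx": 0.12, "dy": 0.0955, "dz": 0.016, "ax": 0, "ay": 0, "az": 0}])

```text
time: 10.85
tcp_pos: [0.455, 0.181, 0.0103]
ee_rot: [-0.135, 1.567, 0.135]
force: [-0.7, 0.7, 1.2]
width: 0.085
```

```bash
python3 - <<'E'
from h import *
s=r.sense();print(s['time'],s['tcp_pos'],s['force'])
goto([.57,.182,.011],-2);goto([.61,.182,.011],-2)
E
```

```text
10.85 [0.45503862 0.18102193 0.01028874] [-0.68514411  0.71729879  1.18202027]
d mm [ -0.7 -18.7 113.4] rot deg [11.8 -0.   0. ]
d mm [ -0.8 -25.5 152.8] rot deg [11.8 -0.   0. ]
```

Request:
servo_tool(series=[{"claw": 0.085, "dx": 0, "dy": -0.002, "dz": 0.012, "ax": 1, "ay": 0, "az": 0}, {"claw": 0.085, "dx": 0, "dy": -0.004, "dz": 0.024, "ax": 2, "ay": 0, "az": 0}, {"claw": 0.085, "dx": 0, "dy": -0.006, "dz": 0.036, "ax": 4, "ay": 0, "az": 0}, {"claw": 0.085, "dx": 0, "dy": -0.008, "dz": 0.048, "ax": 5, "ay": 0, "az": 0}, {"claw": 0.085, "dx": 0, "dy": -0.01, "dz": 0.06, "ax": 7, "ay": 0, "az": 0}, {"claw": 0.085, "dx": 0, "dy": -0.012, "dz": 0.072, "ax": 8, "ay": 0, "az": 0}, {"claw": 0.085, "dx": 0, "dy": -0.014, "dz": 0.084, "ax": 10, "ay": 0, "az": 0}, {"claw": 0.085, "dx": 0, "dy": -0.016, "dz": 0.096, "ax": 12, "ay": 0, "az": 0}, {"claw": 0.085, "dx": 0, "dy": -0.018, "dz": 0.108, "ax": 12, "ay": 0, "az": 0}, {"claw": 0.085, "dx": 0, "dy": -0.02, "dz": 0.12, "ax": 12, "ay": 0, "az": 0}])

```text
time: 12.1
tcp_pos: [0.5775, 0.1819, 0.0102]
ee_rot: [0.03, 1.571, -0.03]
force: [-1.3, 0.0, 1.0]
width: 0.0847
```

```bash
python3 - <<'E'
from h import *
s=r.sense();print(s['time'],s['tcp_pos'],s['force']);goto([.61,.182,.011],-2)
c=cap('side');cv2.imwrite('pics/side6.png',cv2.resize(c['pixels'][140:260,240:400,::-1],(800,600)))
E
```

```text
12.1 [0.57750411 0.1819348  0.01021984] [-1.2797551   0.00431932  0.95792683]
d mm [-0.8  1.3 32.5] rot deg [-0.2 -0.  -0. ]
```

View pics/side6.png

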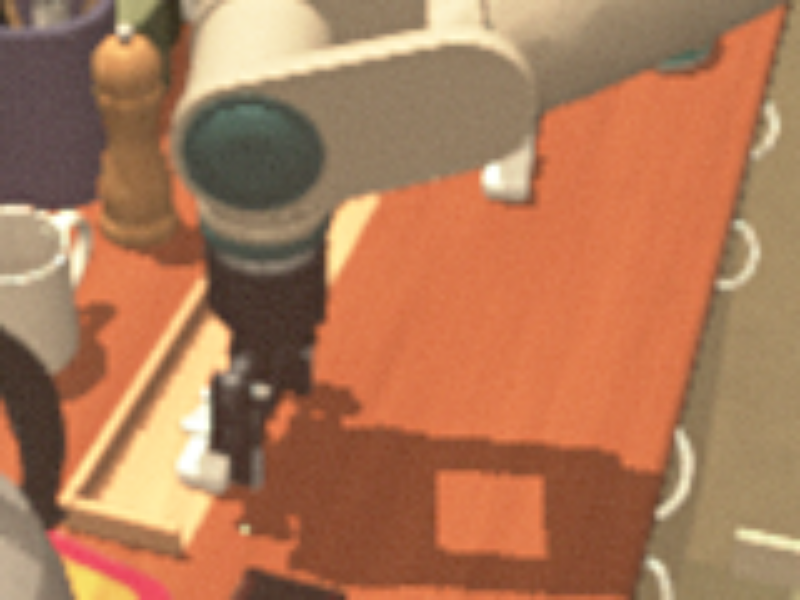

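The left clip lies along the fingers at crop (200,460), half in the tray. I'll push the remaining 32 mm, then back off and up, clear of everything.

Request:
servo_tool(series=[{"claw": 0.085, "dx": 0, "dy": 0, "dz": 0.011, "ax": 0, "ay": 0, "az": 0}, {"claw": 0.085, "dx": 0, "dy": 0, "dz": 0.022, "ax": 0, "ay": 0, "az": 0}, {"claw": 0.085, "dx": 0, "dy": 0, "dz": 0.032, "ax": 0, "ay": 0, "az": 0}, {"claw": 0.085, "dx": 0, "dy": 0, "dz": 0.032, "ax": 0, "ay": 0, "az": 0}, {"claw": 0.085, "dx": 0, "dy": 0, "dz": 0, "ax": 0, "ay": 0, "az": 0}, {"claw": 0.085, "dx": -0.03, "dy": 0, "dz": -0.04, "ax": 0, "ay": 0, "az": 0}, {"claw": 0.085, "dx": -0.08, "dy": 0, "dz": -0.07, "ax": 0, "ay": 0, "az": 0}, {"claw": 0.085, "dx": -0.13, "dy": 0, "dz": -0.1, "ax": 0, "ay": 0, "az": 0}, {"claw": 0.085, "dx": -0.18, "dy": 0.02, "dz": -0.12, "ax": 0, "ay": 0, "az": 0}, {"claw": 0.085, "dx": -0.22, "dy": 0.06, "dz": -0.14, "ax": 0, "ay": 0, "az": 0}])

```text
time: 13.4
tcp_pos: [0.4385, 0.2471, 0.2331]
ee_rot: [0.032, 1.568, -0.03]
force: [0.7, 0.8, -0.1]
width: 0.0849
```

Request:
servo_tool(series=[{"claw": 0.085, "dx": 0, "dy": 0.04, "dz": -0.04, "ax": 0, "ay": 0, "az": 0}, {"claw": 0.085, "dx": 0, "dy": 0.08, "dz": -0.08, "ax": 0, "ay": 0, "az": 0}, {"claw": 0.085, "dx": 0, "dy": 0.12, "dz": -0.12, "ax": 0, "ay": 0, "az": 0}, {"claw": 0.085, "dx": 0, "dy": 0.16, "dz": -0.16, "ax": 0, "ay": 0, "az": 0}, {"claw": 0.085, "dx": 0, "dy": 0.2, "dz": -0.18, "ax": 0, "ay": 0, "az": 0}, {"claw": 0.085, "dx": 0, "dy": 0.2, "dz": -0.18, "ax": 0, "ay": 0, "az": 0}])

```text
time: 14.15
tcp_pos: [0.2648, 0.4554, 0.23]
ee_rot: [0.026, 1.571, -0.026]
force: [-0.0, -0.1, 0.9]
width: 0.0849
```

```bash
python3 - <<'E'
from h import *
c0=dict(np.load('top.npz'));s=r.sense();print(s['time'],s['tcp_pos'],s['force'])
c=cap('top');cv2.imwrite('pics/top1.png',cv2.resize(c['pixels'][130:260,120:520,::-1],(800,260),interpolation=cv2.INTER_CUBIC))
P=cloud(c);hsv=cv2.cvtColor(c['pixels'],cv2.COLOR_RGB2HSV)
m=((hsv[...,1]<70)&(hsv[...,2]>120)).astype(np.uint8);m[:152]=0;m[216:]=0;m[:,:255]=0;m[:,415:]=0
n,L,S,C=cv2.connectedComponentsWithStats(m)
for i in range(1,n):
    if S[i,4]<50: continue
    q=P[L==i];q=q[q[:,2]>.006];ctr,sz,a=cv2.minAreaRect(q[:,:2].astype(np.float32))
    print(C[i].round(),np.round(ctr,3),np.round(sz,3),round(a,1),'tray x',round(ctr[0]-(.623+.037*ctr[1]),3),'zmax',q[:,2].max().round(3))
for nm,b in dict(box=(190,190,232,214),tin=(436,213,466,241),mug=(452,162,497,195)).items():
    q=P[b[1]:b[3],b[0]:b[2]].reshape(-1,3);q=q[q[:,2]>.02];print(nm,np.nanmin(q,0).round(3),np.nanmax(q,0).round(3))
E
```

```text
14.15 [0.26479869 0.45544539 0.23002981] [-0.04758358 -0.13086037  0.92742278]
[284. 164.] [0.638 0.174] [0.037 0.121] 0.7 tray x 0.008 zmax 0.055
[344. 166.] [ 0.631 -0.028] [0.123 0.037] 89.3 tray x 0.009 zmax 0.057
[390. 203.] [ 0.504 -0.179] [0.034 0.122] 8.1 tray x -0.112 zmax 0.057
box [0.473 0.352 0.021] [0.538 0.466 0.085]
tin [ 0.38  -0.418  0.02 ] [ 0.465 -0.331  0.047]
mug [ 0.534 -0.512  0.02 ] [ 0.623 -0.386  0.115]
```

View pics/top1.png

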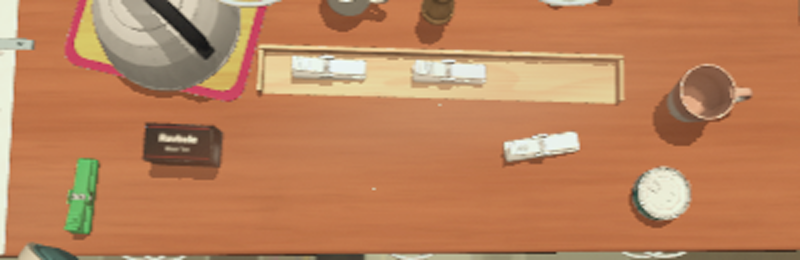

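Both weak clips lie lengthwise in the tray, at crop (328,68) and (449,72). The firm clip is still at (541,147), and the box, mug and tin haven't moved. The arm is clear, so I'm handing in.

```bash
python3 -c "
from workcell import r
print(r.job_done())"
```

```text
the job is handed in; nothing more can be done
None
```

I handed the job in at about 14 s of the 50 s allowed. Both weak clips are in the tray and the firm one is where it lay.

- **Pressing:** The left clip gave about 4.2 N at roughly 11 mm down and the middle clip 4.2 N at roughly 9 mm, so both are weak. The right clip gave 13.8 N at roughly 6 mm, so it is firm. The right clip's force was about 2 N above what 6 mm of travel should give. That is probably error in the tip height or force reading, and it is far from the weak range. The judging text also names two clips as weak, which agrees, though I went by the presses.
- **Sliding:** I pushed the left and middle clips across the worktop with the open fingers, without lifting them.
- **Last check (top camera):**
  - The two weak clips' centres are at tray x of about +8 and +9 mm. They lie flat, within a few degrees of the tray's length.
  - The firm clip moved about 2 mm.
  - The tea box, mug and fish tin are unchanged to within about 1 mm.
  - The arm is clear of everything.
- **Mishaps:** The first move call was refused because its rows lacked two keys, so nothing moved and I resent it. No check failed.

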